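# Clamp a beech block on the rest rail and keep the pressure on

## Robot

A 6-joint arm with a two-finger parallel gripper is mounted at the origin on a cart in front of the work surface, level with it; the furniture and walls round the work are solid. World frame = base frame: x ahead of the robot, y to its left, z up, the work surface at z = 0. Lengths are in mm, angles in rad, forces in N, time in s.
With the tool pointing down it reaches from about 350 to 875 mm from the base axis. Payload 4.2 kg.
Tool frame: the origin (TCP) lies at the very end of the fingers, on their centre line; the grasp point (between the pads) lies 19 mm behind it; z points along the fingers, y is the direction in which the jaws open and shut (so a half turn about z gives the same grasp; the last joint's range is limited). The gripper opens to 85 mm and grips with 20 to 120 N. Pads are 22 mm wide; open, the fingers measure 114 mm over their backs; the gripper's body (76 mm by 85 mm) begins 54 mm behind the grasp point. The pads swing forward as they close: fully open they stand 13 mm farther back than shut.
Start: joints at [-0.943, 0.385, 0.008, 0, -1.194, -0.259], TCP at [225.324, -582.948, 231.312] pointing down, gripper open.
Joint ranges: [-3.14, 3.14], [-1.21, 2.06], [-1.07, 1.41], [-3.16, 2.05], [-2.99, -0.16], [-3.1, 3.1]. Speed limits (rad/s): [2.79, 2.79, 3.14, 3.14, 3.14, 3.14].

## Interface

Orientations are given as a unit quaternion [x, y, z, w].
In Python, from cell import arm, camera gives the robot as it stands.
- The arm moves only by the tool jog_arm, never from a script. Its argument "steps" is a list of rows, each an object of numbers: "grip": the closure, from -1 (fully open) to 1 (shut); "x", "y", "z": the shift along the tool's x, y, z in mm; "rx", "ry", "rz": the turn, a rotation vector about the tool's x, y, z in rad. In form: [{"grip": .., "x": .., "y": .., "z": .., "rx": .., "ry": .., "rz": ..}, ...]. A call has 1 to 5 rows; each row is the pose to reach, as a shift and turn from the pose commanded when the call began, along the tool's axes at that moment; what a row does not reach only later rows make up. A row lasts 1/8 s, in which the tool goes at most 62.5 mm and 10.7 degrees, less where a joint would pass 70% of its speed; a pose out of reach is approached as far as the arm can. A call with a gripper value outside its range is refused whole. The fingers move at their own pace and stop on an object; "squeeze" is the grip in N (left out, the last holds). Time passes only in rows, so rows that repeat a pose let the fingers close. It gives the time, the measured TCP pose, the force and the opening at its end, in the units of the state.
- arm.get_state(): the state, without advancing time (a new reading comes with each control period).
- camera(name): name is "side" or "top"; returns a dict with "pixels" (480x640x3 uint8, red, green, blue), "depth" (480x640 float32, mm along the optical axis (not along the pixel's ray), 0 where there is no reading), "K" (3x3 intrinsics, pixels), "R" (3x3) and "t" (3): a world point X has camera coordinates R X + t. Camera axes: x right, y down, z forward; pixel columns grow to the right and rows downward; lengths in mm; the calibration is good to about 2 mm. A picture is of the moment at which its call begins.
- arm.finish_job(): hands the job in, once; it reports no verdict.
The state is a dict: "time_s": time; "qpos": joint angles; "qvel": joint speeds; "tau": joint torques, N m; "position": TCP position; "ee_rot": TCP orientation; "contact_force": force on the tool from outside, world axes, zero at the start; "moment": the same for the moment, N m; "grip_width": opening from 0.0 (shut) to 1.0 (fully open).
Only numpy, scipy, OpenCV 4.12 (cv2) and the standard library are available. Lean on these libraries where they do the work, as an engineer would, in place of code of your own. Each camera call takes 0.05 s, during which the arm holds its last target. There are 200 camera calls.

## Task

Set the beech block on the clamp's narrow rest rail, balanced across it between the two jaws, and let go of it. Then pump the clamp's trigger towards its fixed grip (never push the moving jaw itself by hand) until the jaw holds the block against the fixed jaw with its spring pad pressed in about half-way; never press the pad right in, that would crush the wood. The clamp does not lock, so finish while still holding the trigger squeezed with that pressure on; leave the other things on the bench alone.

Things in the scene. Friction and masses are not known exactly. Their poses are not given: they have to be found in the camera images.
- block_center (a point): centre of the loose beech push block, a plain wooden bar 35 (its x) x 100 (its y, the long side) x 40 mm high (z), 80 g, lying on the bench to the left of the clamp; half-way up, so 20 mm above its underside
- block: the same beech block; origin at the centre of its underside, same axes
- clamp: grey bench clamp, bolted down, base 70 mm wide (x), 362 mm long (y -208 to +154); origin on the bench surface, z up. Parts lie along its y axis: fixed jaw, face at y = +130 mm, 56 wide, top at z 90; then the rail, the moving jaw (44 wide, z 51 to 87), a toothed push bar (12 wide, z 56 to 72), fixed grip and trigger. All but grip and trigger is below z 90 mm
- rail_mid (a point): point on the flat top (45 mm above the bench) of the rest rail: 22 mm wide (x), from clamp y = -5 to +130 mm; 60 mm from the fixed jaw's face, axes as the clamp's. The block belongs here with its 100 mm side across the rail (along clamp x), its 35 mm side along clamp y. At the start the gap from pad to fixed jaw is 100 to 120 mm
- jaw (a joint): advance of the moving jaw (grey upright plate on the push bar) towards the fixed jaw (clamp +y), m, 0 to 0.095; 0 to 0.020 at the start. Pad free: gap = 0.120 - value. When the trigger goes back the jaw stays by friction (3 N), except that a pad pressed on the block pushes it back until only about 3 N of pressure is left
- pad (a joint): how far the spring pad on the moving jaw's face is pressed in, m: 0 free, 0.0145 right in; about 1.2 N per mm. The pad is a dark plate 44 x 5 x 32 mm on a round stem; when free its back stands 14.5 mm clear of the collar round the stem
- pad_face (a point): centre of the pad's front face, 68 mm above the bench
- trigger: dark ribbed upright post 36 mm wide (x), 10 thick (y), z 86 to 144 mm, behind the fixed grip; slides up to 25 mm towards the grip (clamp +y), springs back when let go (3 to 4.5 N). Going forward it carries the jaw one to one, after up to 5 mm of lost motion (teeth of 5 mm pitch). Origin: the clamp's, shifted by its travel
- trigger_back (a point): centre of the trigger's rear face at a good height to press (120 mm above the bench); at rest it is 49 mm behind the fixed grip's front face, fully squeezed 24 mm
- squeeze_point (a point): midpoint, 120 mm above the bench, between the fixed grip's front face and the rear face of the fully squeezed trigger (12 mm behind the grip's front face); axes as the clamp's. A gripper centred here that closes along the clamp's y must open to 75 mm to let the trigger right back
- steel_block: bystander: bare steel block 60 x 40 x 30 mm, in front of the clamp
- marker: bystander: lying marker pen 134 mm long, in front of the clamp
- grip_front (a point): centre of the fixed grip's front face (the side towards the jaws), 120 mm above the bench; the grip is an upright post 36 mm wide (x), 10 thick (y), z 78 to 144 mm. In front of it is at least 37 mm of free space

How it is judged (in metres and radians):
On the way, in this order (a step that is already met when the one before it is completed fails the run):
1. the block stands balanced on the rest rail between the jaws, let go of, the pad not yet pressed (z of block in the frame of clamp between 0.042 and 0.049 m and x of block in the frame of clamp between -0.015 and 0.015 m and y of block in the frame of clamp between 0.02 and 0.115 m and angle between the y axis of block and the x axis of clamp, either way round below 0.3 rad and angle between block's own z axis and vertical below 0.1 rad and contact force between each of the arm, the fingers and block below 0.1 N and value of joint pad below 0.002 m), for 0.2 s.
2. the jaw, driven by the trigger, presses the pad on the block (value of joint pad above 0.004 m and contact force between the fingers and trigger above 2 N), for 0.2 s.
At the end, for the whole second after the job is handed in: The block sits flat on the rail (within 18 mm of its middle line, tilt and skew under 0.1 rad), still, against the fixed jaw; the pad is pressed in 4 to 11 mm, with 4 to 20 N on the block; the fingers press the trigger with over 2 N and do not touch the block (all of step 2 and value of joint pad below 0.011 m and contact force between block and jaw between 4 and 20 N and z of block in the frame of clamp between 0.042 and 0.049 m and y of block in the frame of clamp above 0.105 m and x of block in the frame of clamp between -0.018 and 0.018 m and angle between the y axis of block and the x axis of clamp, either way round below 0.1 rad and angle between block's own z axis and vertical below 0.1 rad and contact force between each of the fingers, the arm and block below 0.1 N and linear speed of block below 0.01 m/s); the arm keeps its last pose, push and grip.
It fails at once if the pad is pressed right in (over 12.5 mm) or squeezes the block with over 25 N: crushed (value of joint pad above 0.0125 m or contact force between block and jaw above 25 N).
It fails at once if the moving jaw is pushed by hand (over 3 N) (contact force between any of the fingers, the arm and jaw above 3 N).
It fails at once if a bystander is moved by more than 3 cm (distance of any of steel_block, marker from where it was at the start of the episode above 0.03 m).
It also fails if it takes over 69 s, if anything falls off the work surface, if the arm or the gripper's body presses on something with over 40 N, if the wrist force passes 120 N, or if a joint passes its speed limit or range.

## Working session

There is one attempt and no reset: what is moved stays moved. The work goes in short steps, Python scripts to look and compute and a tool call to move; the robot and the scene stay as the last step left them, time stands still between calls to the robot, and variables do not carry over. Pictures are saved under pics/ and viewed, about 8 in all and at most 12, crops included, and the job is handed in when it is done.

Besides the shell and the picture viewer there is one more tool, called after "Emit:" as name(argument=value, ...) on one line, values as JSON. jog_arm: Moves the arm, as the interface text tells. Its arguments: {"type":"object","properties":{"steps":{"type":"array","items":{"type":"object","properties":{"grip":{"type":"number"},"x":{"type":"number"},"y":{"type":"number"},"z":{"type":"number"},"rx":{"type":"number"},"ry":{"type":"number"},"rz":{"type":"number"}}}},"squeeze":{"type":"number"}},"required":["steps"]}

```bash
mkdir -p pics; ls
cat > h.py <<'E'
import numpy as np, cv2
from cell import arm, camera
def cloud(c):
    v,u=np.mgrid[0:480,0:640]; d=c["depth"]; K=c["K"]
    P=np.stack([(u-K[0,2])/K[0,0]*d,(v-K[1,2])/K[1,1]*d,d],-1)
    W=(P-c["t"])@c["R"]; W[d==0]=np.nan
    return W
E
python3 - <<'E'
from h import *
s=arm.get_state(); print(s)
for n in("top","side"):
    c=camera(n); cv2.imwrite(f"pics/{n}0.png",c["pixels"][...,::-1]); np.savez(f"{n}0.npz",**c)
    print(n,c["K"],c["R"],c["t"], -c["R"].T@c["t"])
E
```

```text
pics
{'time_s': 0.0, 'qpos': array([-9.43414638e-01,  3.85535339e-01,  6.61673802e-03, -4.66801212e-04,
       -1.19401402e+00, -2.58579525e-01]), 'qvel': array([-5.09725923e-05,  2.36633837e-04, -1.00709700e-04,  1.88241636e-03,
       -4.72585374e-04, -5.97467469e-04]), 'tau': array([ 4.22738258e-04, -3.92292666e+01,  1.88408464e+01,  4.18643296e+00,
       -4.68039842e-03,  4.86446893e-06]), 'position': array([ 225.09451569, -582.42615862,  230.23562236]), 'ee_rot': array([-1.83273046e-01,  9.83061444e-01,  1.05803453e-03, -2.61847400e-04]), 'contact_force': array([-0.24641302, -0.06420632,  0.17950858]), 'moment': array([ 0.03823645, -0.0014667 ,  0.02119859]), 'grip_width': 0.9997067929034533}
top [[527.20498116   0.         322.42017212]
 [  0.         527.20498116 239.8736638 ]
 [  0.           0.           1.        ]] [[ 0.00579125 -0.99997425 -0.00423897]
 [-0.9782238  -0.00478569 -0.20749769]
 [ 0.20747206  0.00534833 -0.97822632]] [ 64.58640318 483.16558185 852.39996464] [295.42085884  62.33810176 934.36960562]
side [[572.12147277   0.         322.43369731]
 [  0.         572.12147277 237.40041933]
 [  0.           0.           1.        ]] [[-0.92549295 -0.37824891  0.01976259]
 [-0.21438061  0.48010028 -0.85061429]
 [ 0.31225591 -0.79147425 -0.52541866]] [473.42963363 144.87692757 982.89516783] [162.29977104 887.45500239 630.30965099]
```

View pics/top0.png

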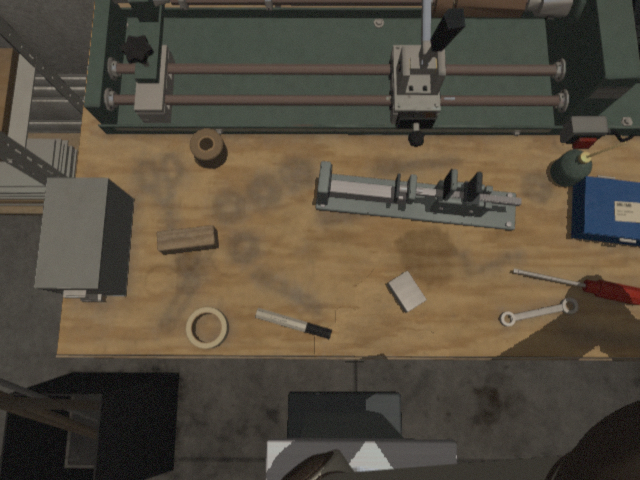

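View pics/side0.png

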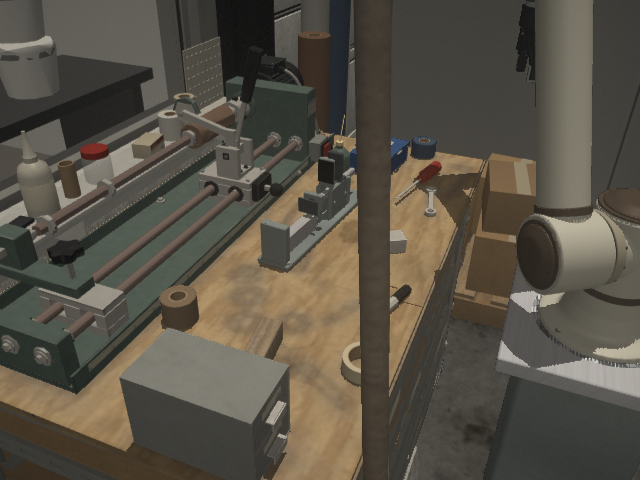

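The top view shows the block at about px (187,240). The clamp's fixed jaw is at (325,185), its grip and trigger at (450,185) and (475,187), and its +y points roughly along world +y. Next I'll measure these.

```bash
cat > m.py <<'E'
from h import *
c=dict(np.load("top0.npz")); W=cloud(c)
def rect(name,u0,v0,u1,v1,zlo,zhi):
    R=W[v0:v1,u0:u1].reshape(-1,3); R=R[(R[:,2]>zlo)&(R[:,2]<zhi)]
    (cx,cy),(a,b),an=cv2.minAreaRect(R[:,:2].astype(np.float32))
    p=cv2.boxPoints(((cx,cy),(a,b),an))
    e=max([p[1]-p[0],p[2]-p[1]],key=np.linalg.norm); th=np.arctan2(e[1],e[0])
    print(name,len(R),"c",np.round([cx,cy],1),"size",round(a,1),round(b,1),"long ang",round(th,3),"z",np.round(np.median(R[:,2]),1), "mean",R.mean(0).round(1))
    return R
print("bench",np.nanmedian(W[200:230,100:150,2]),np.nanmedian(W[250:300,340:380,2]))
rect("block",150,215,225,265,33,50)
rect("block",150,215,225,265,25,50)
rect("base",305,150,530,240,8,25)
rect("base+",305,150,530,240,5,200)
rect("fixjaw",305,150,345,225,80,100)
rect("gripstrigger",435,160,490,225,125,170)
rect("grip",435,160,459,225,100,170)
rect("trig",461,160,490,225,100,170)
rect("jaw",375,160,430,225,78,95)
rect("steel",380,260,435,320,20,50)
rect("marker",250,300,340,345,4,30)
R=W[150:235,310:525].reshape(-1,3); h,e=np.histogram(R[:,2],bins=np.arange(-5,165,5)); print(list(zip(e.astype(int),h)))
E
python3 m.py
python3 - <<'E'
import cv2
im=cv2.imread("pics/top0.png")[150:240,300:530]
cv2.imwrite("pics/c1.png",cv2.resize(im,None,fx=3.4,fy=3.4,interpolation=cv2.INTER_CUBIC))
E
```

```text
bench 38.68263191648419 -0.5136603860363165
block 1156 c [488.6 305.4] size 35.7 100.3 long ang -1.446 z 40.4 mean [487.8 305.2  40.3]
block 1224 c [488.5 305.4] size 35.7 100.4 long ang -1.448 z 40.3 mean [487.2 304.5  39.7]
base 3491 c [ 566.2 -101.8] size 360.9 70.4 long ang 1.465 z 10.9 mean [ 555.  -103.5   11.5]
base+ 8154 c [ 555.8 -107.6] size 375.5 91.6 long ang 1.465 z 37.7 mean [558.8 -99.5  44.6]
fixjaw 383 c [584.2  64. ] size 19.9 56.7 long ang -0.105 z 90.0 mean [582.4  64.1  89.5]
gripstrigger 410 c [ 560.7 -158.4] size 50.5 36.8 long ang 1.461 z 142.3 mean [ 558.8 -156.5  140. ]
grip 300 c [ 562.5 -139.2] size 11.7 37.6 long ang -0.095 z 138.7 mean [ 560.2 -136.7  131.7]
trig 300 c [ 558.  -177.9] size 11.2 35.7 long ang -0.108 z 136.7 mean [ 555.9 -175.8  130.7]
jaw 287 c [569.4 -73.2] size 33.2 43.6 long ang -0.115 z 86.0 mean [568.4 -75.7  85.6]
steel 838 c [399.  -78.4] size 60.3 40.4 long ang 0.579 z 30.4 mean [398.4 -78.   30.2]
marker 822 c [344.4 113.4] size 69.1 151.6 long ang -1.565 z 16.8 mean [343.7 116.1  16.4]
[(np.int64(-5), np.int64(7035)), (np.int64(
[... 279 characters left out ...]
(45), np.int64(582)), (np.int64(50), np.int64(66)), (np.int64(55), np.int64(114)), (np.int64(60), np.int64(155)), (np.int64(65), np.int64(454)), (np.int64(70), np.int64(398)), (np.int64(75), np.int64(260)), (np.int64(80), np.int64(302)), (np.int64(85), np.int64(468)), (np.int64(90), np.int64(222)), (np.int64(95), np.int64(33)), (np.int64(100), np.int64(38)), (np.int64(105), np.int64(37)), (np.int64(110), np.int64(39)), (np.int64(115), np.int64(42)), (np.int64(120), np.int64(34)), (np.int64(125), np.int64(43)), (np.int64(130), np.int64(41)), (np.int64(135), np.int64(55)), (np.int64(140), np.int64(216)), (np.int64(145), np.int64(55)), (np.int64(150), np.int64(0)), (np.int64(155), np.int64(0))]
```

View pics/c1.png

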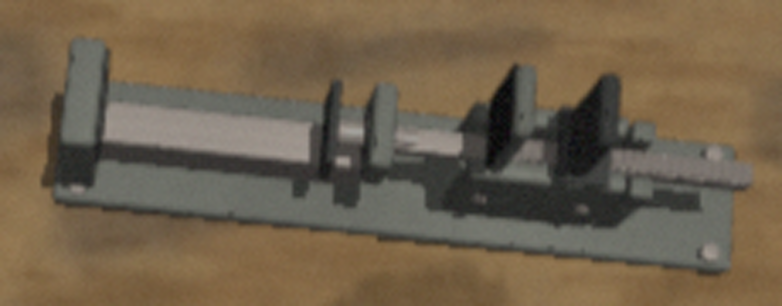

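```bash
cat > go.py <<'E'
import sys
from h import *
from scipy.spatial.transform import Rotation as Rr
# usage: go.py x y z yaw(tool y angle)   -> shift along the tool axes and turn from the measured pose
YD=np.array([np.cos(1.465),np.sin(1.465)]); XD=np.array([YD[1],-YD[0]]); O=np.array([569.05,-74.95])
def st():
    s=arm.get_state(); R=Rr.from_quat(s["ee_rot"]).as_matrix(); p=s["position"]
    yaw=np.arctan2(R[1,1],R[0,1]); d=p[:2]-O
    print("t",round(s["time_s"],2),"p",p.round(1),"yaw",round(yaw,3),"tilt",round(np.arccos(-R[2,2]),4),"clampxy",np.round([d@XD,d@YD],1),"F",s["contact_force"].round(1),"w",round(s["grip_width"]*85,1),"q",s["qpos"].round(2))
    return p,R
if __name__=="__main__":
    p,R=st()
    if len(sys.argv)>1:
        a=[float(v) for v in sys.argv[1:]]
        if a[0]==0: a=list(O+a[1]*XD+a[2]*YD)+a[3:]   # 0 xc yc z yaw : clamp coords
        t=np.array(a[:3]); y=a[3]
        G=np.array([[np.sin(y),np.cos(y),0],[-np.cos(y),np.sin(y),0],[0,0,-1.]])
        G[:,0]=np.cross(G[:,1],G[:,2])
        print("target",t.round(1),"shift",(R.T@(t-p)).round(1),"dist",round(np.linalg.norm(t-p)),"rot",Rr.from_matrix(R.T@G).as_rotvec().round(3))
E
python3 go.py 440 -360 230 2.84; python3 go.py 488.6 305.4 230 3.265; python3 go.py 520 -60 230 3.265
```

```text
t 0.1 p [ 225.2 -582.5  230.3] yaw 1.939 tilt 0.0019 clampxy [-288.4 -541. ] F [-0.4  0.4  0.5] w 84.9 q [-0.94  0.39  0.01 -0.   -1.19 -0.26]
target [ 440. -360.  230.] shift [-280.6  130.1    0.6] dist 309 rot [ 0.002  0.001 -0.901]
t 0.1 p [ 225.2 -582.5  230.3] yaw 1.939 tilt 0.0019 clampxy [-288.4 -541. ] F [-0.4  0.4  0.5] w 84.9 q [-0.94  0.39  0.01 -0.   -1.19 -0.26]
target [488.6 305.4 230. ] shift [-565.7  733.3    1.7] dist 926 rot [ 2.000e-03  1.000e-03 -1.326e+00]
t 0.1 p [ 225.2 -582.5  230.3] yaw 1.939 tilt 0.0019 clampxy [-288.4 -541. ] F [-0.4  0.4  0.5] w 84.9 q [-0.94  0.39  0.01 -0.   -1.19 -0.26]
target [520. -60. 230.] shift [-463.3  381.1    1. ] dist 600 rot [ 2.000e-03  1.000e-03 -1.326e+00]
```

Emit:
jog_arm(steps=[{"grip":-1,"x":-56,"y":26,"z":0,"rz":-0.18},{"grip":-1,"x":-112,"y":52,"z":0,"rz":-0.36},{"grip":-1,"x":-168,"y":78,"z":0,"rz":-0.54},{"grip":-1,"x":-224,"y":104,"z":0,"rz":-0.72},{"grip":-1,"x":-280,"y":130,"z":0,"rz":-0.9}])

```text
invalid input at $.steps[0]: expected keys grip, x, y, z, rx, ry, rz
```

```bash
python3 go.py 500 -60 200 3.265
```

```text
t 0.1 p [ 225.2 -582.5  230.3] yaw 1.939 tilt 0.0019 clampxy [-288.4 -541. ] F [-0.4  0.4  0.5] w 84.9 q [-0.94  0.39  0.01 -0.   -1.19 -0.26]
target [500. -60. 200.] shift [-444.7  388.3   31.1] dist 591 rot [ 2.000e-03  1.000e-03 -1.326e+00]
```

Emit:
jog_arm(steps=[{"grip":-1,"x":-56,"y":26,"z":0,"rx":0,"ry":0,"rz":-0.18},{"grip":-1,"x":-112,"y":52,"z":0,"rx":0,"ry":0,"rz":-0.36},{"grip":-1,"x":-168,"y":78,"z":0,"rx":0,"ry":0,"rz":-0.54},{"grip":-1,"x":-224,"y":104,"z":0,"rx":0,"ry":0,"rz":-0.72},{"grip":-1,"x":-280,"y":130,"z":0,"rx":0,"ry":0,"rz":-0.9}])

```text
time_s: 0.72
position: [440.6, -359.0, 231.0]
ee_rot: [-0.595, 0.804, 0.0, -0.0]
contact_force: [0.2, -0.6, 0.3]
grip_width: 0.997
```

```bash
python3 go.py 500 -60 220 3.265
```

```text
t 0.72 p [ 440.6 -359.   231. ] yaw 2.846 tilt 0.0006 clampxy [ -97.8 -296. ] F [ 0.2 -0.6  0.3] w 84.8 q [-0.4   0.29 -0.13 -0.   -1.15  0.1 ]
target [500. -60. 220.] shift [-303.3   30.4   11.1] dist 305 rot [ 0.     0.    -0.419]
```

Emit:
jog_arm(steps=[{"grip":-1,"x":-61,"y":6,"z":2,"rx":0,"ry":0,"rz":-0.14},{"grip":-1,"x":-122,"y":12,"z":4,"rx":0,"ry":0,"rz":-0.28},{"grip":-1,"x":-182,"y":18,"z":6,"rx":0,"ry":0,"rz":-0.419},{"grip":-1,"x":-243,"y":24,"z":8,"rx":0,"ry":0,"rz":-0.419},{"grip":-1,"x":-303,"y":30,"z":11,"rx":0,"ry":0,"rz":-0.419}])

```text
time_s: 1.35
position: [501.0, -60.5, 220.2]
ee_rot: [0.747, -0.664, -0.0, 0.0]
contact_force: [1.0, 0.6, -0.3]
grip_width: 1.002
```

```bash
python3 go.py 495 238 120 3.265
```

```text
t 1.35 p [501.  -60.5 220.2] yaw -3.024 tilt 0.0001 clampxy [-69.2   7.2] F [ 1.   0.6 -0.3] w 85.2 q [ 0.2   0.19 -0.3  -0.   -1.08 -0.08]
target [495. 238. 120.] shift [-297.2  -28.9  100.2] dist 315 rot [ 0.     0.    -0.006]
```

Emit:
jog_arm(steps=[{"grip":-1,"x":-59,"y":-6,"z":20,"rx":0,"ry":0,"rz":-0.006},{"grip":-1,"x":-119,"y":-12,"z":40,"rx":0,"ry":0,"rz":-0.006},{"grip":-1,"x":-178,"y":-18,"z":60,"rx":0,"ry":0,"rz":-0.006},{"grip":-1,"x":-238,"y":-24,"z":80,"rx":0,"ry":0,"rz":-0.006},{"grip":-1,"x":-297,"y":-29,"z":100,"rx":0,"ry":0,"rz":-0.006}])

```text
time_s: 1.98
position: [494.8, 235.6, 120.2]
ee_rot: [0.749, -0.662, 0.0, 0.0]
contact_force: [1.3, 0.0, 0.7]
grip_width: 0.999
```

```bash
python3 go.py 488.6 305.4 90 3.265;python3 go.py 488.6 305.4 7 3.265
```

```text
t 1.98 p [494.8 235.6 120.2] yaw -3.018 tilt 0.0002 clampxy [-106.6  301. ] F [1.3 0.  0.7] w 85.0 q [ 0.74  0.36 -0.33  0.   -0.87 -0.62]
target [488.6 305.4  90. ] shift [-70.1  -2.4  30.2] dist 76 rot [ 0. -0. -0.]
t 1.98 p [494.8 235.6 120.2] yaw -3.018 tilt 0.0002 clampxy [-106.6  301. ] F [1.3 0.  0.7] w 85.0 q [ 0.74  0.36 -0.33  0.   -0.87 -0.62]
target [488.6 305.4   7. ] shift [-70.1  -2.4 113.2] dist 133 rot [ 0. -0. -0.]
```

Emit:
jog_arm(steps=[{"grip":-1,"x":-40,"y":-1,"z":20,"rx":0,"ry":0,"rz":0},{"grip":-1,"x":-70,"y":-2.4,"z":40,"rx":0,"ry":0,"rz":0},{"grip":-1,"x":-70,"y":-2.4,"z":80,"rx":0,"ry":0,"rz":0},{"grip":-1,"x":-70,"y":-2.4,"z":113,"rx":0,"ry":0,"rz":0},{"grip":-1,"x":-70,"y":-2.4,"z":113,"rx":0,"ry":0,"rz":0}])

```text
time_s: 2.6
position: [487.4, 301.8, 5.3]
ee_rot: [0.749, -0.662, -0.0, 0.004]
contact_force: [0.6, -0.4, 1.4]
grip_width: 1.001
```

```bash
python3 go.py 488.6 305.4 7 3.265
```

```text
t 2.6 p [487.4 301.8   5.3] yaw -3.019 tilt 0.0071 clampxy [-121.  366.] F [ 0.6 -0.4  1.4] w 85.1 q [ 0.84  0.56 -0.37 -0.   -0.65 -0.71]
target [488.6 305.4   7. ] shift [-3.4 -1.7 -1.8] dist 4 rot [ 0.006 -0.004 -0.001]
```

Emit:
jog_arm(steps=[{"grip":-1,"x":0,"y":0,"z":0,"rx":0,"ry":0,"rz":0},{"grip":1,"x":0,"y":0,"z":0,"rx":0,"ry":0,"rz":0},{"grip":1,"x":0,"y":0,"z":0,"rx":0,"ry":0,"rz":0},{"grip":1,"x":0,"y":0,"z":0,"rx":0,"ry":0,"rz":0},{"grip":1,"x":0,"y":0,"z":0,"rx":0,"ry":0,"rz":0}], squeeze=40)

```text
time_s: 3.22
position: [489.6, 303.9, 8.9]
ee_rot: [0.749, -0.662, 0.0, -0.001]
contact_force: [0.6, 0.6, 5.5]
grip_width: 0.4
```

```bash
python3 go.py 488.6 305.4 7 3.265
```

```text
t 3.23 p [489.6 303.9   8.9] yaw -3.018 tilt 0.0016 clampxy [-119.   368.3] F [0.6 0.6 5.5] w 34.0 q [ 0.84  0.55 -0.36  0.   -0.65 -0.71]
target [488.6 305.4   7. ] shift [-1.6  0.8  1.9] dist 3 rot [-0.001  0.001 -0.   ]
```

Emit:
jog_arm(steps=[{"grip":1,"x":0,"y":0,"z":-40,"rx":0,"ry":0,"rz":0},{"grip":1,"x":0,"y":0,"z":-90,"rx":0,"ry":0,"rz":0},{"grip":1,"x":0,"y":0,"z":-150,"rx":0,"ry":0,"rz":0},{"grip":1,"x":50,"y":0,"z":-155,"rx":0,"ry":0,"rz":-0.15},{"grip":1,"x":100,"y":0,"z":-155,"rx":0,"ry":0,"rz":-0.3}])

```text
time_s: 3.85
position: [501.3, 203.7, 163.9]
ee_rot: [0.841, -0.54, 0.0, -0.001]
contact_force: [-0.3, -0.3, -1.3]
grip_width: 0.404
```

```bash
python3 go.py 0 1.6 80 160 4.607
```

```text
t 3.85 p [501.3 203.7 163.9] yaw -2.712 tilt 0.002 clampxy [-96.8 269.9] F [-0.3 -0.3 -1.3] w 34.3 q [ 0.69  0.3  -0.3  -0.   -0.97 -0.26]
target [579.1   4.4 160. ] shift [213.5  12.2   3.7] dist 214 rot [-0.002 -0.    -1.036]
```

Emit:
jog_arm(steps=[{"grip":1,"x":43,"y":2.4,"z":0,"rx":0,"ry":0,"rz":-0.18},{"grip":1,"x":86,"y":5,"z":0,"rx":0,"ry":0,"rz":-0.36},{"grip":1,"x":129,"y":7.3,"z":0,"rx":0,"ry":0,"rz":-0.54},{"grip":1,"x":171,"y":9.8,"z":0,"rx":0,"ry":0,"rz":-0.72},{"grip":1,"x":213.5,"y":12.2,"z":0,"rx":0,"ry":0,"rz":-0.9}])

```text
time_s: 4.47
position: [577.8, 3.2, 162.5]
ee_rot: [0.993, -0.121, -0.001, 0.0]
contact_force: [-0.2, -0.5, -0.7]
grip_width: 0.398
```

Emit:
jog_arm(steps=[{"grip":1,"x":0,"y":0,"z":0,"rx":0,"ry":0,"rz":-0.136},{"grip":1,"x":0,"y":0,"z":0,"rx":0,"ry":0,"rz":-0.136}])

```text
time_s: 4.72
position: [577.4, 3.9, 162.3]
ee_rot: [0.998, -0.057, -0.001, 0.0]
contact_force: [-0.4, 0.3, -0.2]
grip_width: 0.403
```

```bash
python3 go.py 0 1.6 80 105 4.607
python3 - <<'E'
from h import *
c=camera("top"); np.savez("top1.npz",**c); s=camera("side"); np.savez("side1.npz",**s)
a=cv2.resize(c["pixels"][120:250,270:540],(540,260)); b=cv2.resize(s["pixels"][100:320,200:425],(450,440))
im=np.zeros((440,1000,3),np.uint8); im[:260,:540]=a; im[:,545:995]=b
cv2.imwrite("pics/p1.png",cv2.resize(im,(800,352))[...,::-1])
E
```

```text
t 4.72 p [577.4   3.9 162.3] yaw -1.686 tilt 0.0015 clampxy [ 0.  79.3] F [-0.4  0.3 -0.2] w 34.2 q [ 0.29  0.36 -0.21 -0.   -1.    1.17]
target [579.1   4.4 105. ] shift [ 1.7 -0.7 57.3] dist 57 rot [ 0.     0.001 -0.009]
```

View pics/p1.png

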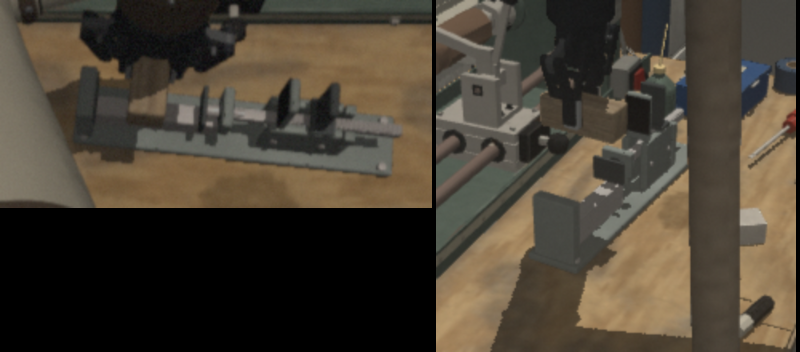

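The block hangs level above the rail, between the jaws. Next I'll check the pad's position and where the block sits in the hand.

Run:
```python
from h import *
from go import O,XD,YD
def cl(f):
    W=cloud(dict(np.load(f))).reshape(-1,3); d=W[:,:2]-O
    return np.c_[d@XD,d@YD,W[:,2]]
C=cl("top0.npz")
m=(abs(C[:,0])<21)&(C[:,1]>-30)&(C[:,1]<45)&(C[:,2]>70)&(C[:,2]<95)
h,e=np.histogram(C[m,1],bins=np.arange(-30,46,2)); print("top0 jaw/pad",dict(zip(e.astype(int).tolist(),h.tolist())))
m=(abs(C[:,0])<9)&(C[:,1]>30)&(C[:,1]<125); q=C[m]; print("rail z",np.nanmedian(q[:,2]))
for z in (45,):
  q=C[(abs(C[:,2]-z)<2.5)&(C[:,1]>40)&(C[:,1]<120)]; print("rail x",np.percentile(q[:,0],[2,50,98]).round(1))
for f in("top1.npz","side1.npz"):
  C=cl(f); m=(abs(C[:,0])<70)&(C[:,1]>30)&(C[:,1]<130)&(C[:,2]>135)&(C[:,2]<205)
  q=C[m]; print(f,len(q)); 
  t=q[(q[:,2]>188)&(q[:,2]<200)]; print(" top-ish",np.nanpercentile(t,[2,50,98],axis=0).round(1).tolist() if len(t) else None)
  print(" all",np.nanpercentile(q,[1,50,99],axis=0).round(1).tolist())
```

```text
top0 jaw/pad {-30: 2, -28: 6, -26: 5, -24: 7, -22: 4, -20: 3, -18: 4, -16: 8, -14: 30, -12: 30, -10: 30, -8: 30, -6: 32, -4: 44, -2: 15, 0: 9, 2: 9, 4: 7, 6: 7, 8: 7, 10: 9, 12: 14, 14: 27, 16: 36, 18: 12, 20: 0, 22: 0, 24: 0, 26: 0, 28: 0, 30: 0, 32: 0, 34: 0, 36: 0, 38: 0, 40: 0, 42: 0}
rail z 45.68605266488589
rail x [-10.7   0.6  59.9]
top1.npz 1098
 top-ish [[-51.2, 62.6, 190.1], [-25.0, 79.9, 193.8], [1.6, 97.4, 197.0]]
 all [[-52.0, 52.7, 159.4], [-26.9, 80.2, 193.4], [2.0, 107.6, 199.8]]
side1.npz 1353
 top-ish [[-53.0, 61.3, 188.4], [-16.0, 91.0, 193.9], [41.9, 111.8, 199.5]]
 all [[-53.9, 59.4, 155.7], [-14.3, 97.2, 182.3], [44.9, 112.7, 202.9]]
```

Emit:
jog_arm(steps=[{"grip":1,"x":1.8,"y":-0.7,"z":50,"rx":0,"ry":0,"rz":-0.009},{"grip":1,"x":1.8,"y":-0.7,"z":85,"rx":0,"ry":0,"rz":-0.009},{"grip":1,"x":1.8,"y":-0.7,"z":102,"rx":0,"ry":0,"rz":-0.009},{"grip":1,"x":1.8,"y":-0.7,"z":106,"rx":0,"ry":0,"rz":-0.009},{"grip":1,"x":1.8,"y":-0.7,"z":107,"rx":0,"ry":0,"rz":-0.009}])

```text
time_s: 5.45
position: [580.2, 5.5, 56.5]
ee_rot: [0.999, -0.051, 0.0, -0.0]
contact_force: [0.4, -0.7, -0.9]
grip_width: 0.402
```

```bash
python3 go.py 0 1.6 80 53 4.607
```

```text
t 5.45 p [580.2   5.5  56.5] yaw -1.673 tilt 0.0009 clampxy [ 2.6 81.2] F [ 0.4 -0.7 -0.9] w 34.2 q [ 0.29  0.49 -0.32  0.   -0.76  1.18]
target [579.1   4.4  53. ] shift [-1.   1.2  3.5] dist 4 rot [-0.    -0.001  0.003]
```

Emit:
jog_arm(steps=[{"grip":1,"x":0,"y":0,"z":1.0,"rx":0,"ry":0,"rz":0},{"grip":1,"x":0,"y":0,"z":1.7,"rx":0,"ry":0,"rz":0},{"grip":1,"x":0,"y":0,"z":1.7,"rx":0,"ry":0,"rz":0}])

```text
time_s: 5.82
position: [579.9, 5.1, 54.8]
ee_rot: [0.999, -0.051, 0.0, -0.0]
contact_force: [0.4, 0.2, -0.6]
grip_width: 0.404
```

Emit:
jog_arm(steps=[{"grip":1,"x":0,"y":0,"z":0.7,"rx":0,"ry":0,"rz":0},{"grip":1,"x":0,"y":0,"z":0.7,"rx":0,"ry":0,"rz":0}])

```text
time_s: 6.08
position: [580.0, 5.0, 54.0]
ee_rot: [0.999, -0.051, 0.0, -0.0]
contact_force: [-0.3, -0.9, 0.7]
grip_width: 0.405
```

Emit:
jog_arm(steps=[{"grip":1,"x":0,"y":0,"z":0.6,"rx":0,"ry":0,"rz":0},{"grip":1,"x":0,"y":0,"z":0.6,"rx":0,"ry":0,"rz":0}])

```text
time_s: 6.32
position: [580.0, 5.0, 54.0]
ee_rot: [0.999, -0.051, 0.0, 0.0]
contact_force: [-2.1, -0.0, 4.8]
grip_width: 0.405
```

Emit:
jog_arm(steps=[{"grip":1,"x":0,"y":0,"z":0.6,"rx":0,"ry":0,"rz":0},{"grip":1,"x":0,"y":0,"z":0.6,"rx":0,"ry":0,"rz":0}])

```text
time_s: 6.58
position: [580.0, 5.0, 54.0]
ee_rot: [0.999, -0.051, 0.0, 0.0]
contact_force: [-2.7, -0.1, 8.6]
grip_width: 0.403
```

Emit:
jog_arm(steps=[{"grip":1,"x":0,"y":0,"z":-0.9,"rx":0,"ry":0,"rz":0},{"grip":0.15,"x":0,"y":0,"z":-0.9,"rx":0,"ry":0,"rz":0},{"grip":0.05,"x":0,"y":0,"z":-0.9,"rx":0,"ry":0,"rz":0},{"grip":-0.1,"x":0,"y":0,"z":-0.9,"rx":0,"ry":0,"rz":0},{"grip":-0.1,"x":0,"y":0,"z":-0.9,"rx":0,"ry":0,"rz":0}])

```text
time_s: 7.2
position: [579.7, 5.0, 53.1]
ee_rot: [0.999, -0.051, -0.0, 0.0]
contact_force: [-0.3, 0.2, 0.6]
grip_width: 0.551
```

```bash
python3 go.py
```

```text
t 7.2 p [579.7   5.   53.1] yaw -1.674 tilt 0.0003 clampxy [ 2.1 80.6] F [-0.3  0.2  0.6] w 46.8 q [ 0.29  0.49 -0.32 -0.   -0.76  1.18]
```

Emit:
jog_arm(steps=[{"grip":-0.1,"x":0,"y":0,"z":-12,"rx":0,"ry":0,"rz":0},{"grip":-0.1,"x":0,"y":0,"z":-30,"rx":0,"ry":0,"rz":0},{"grip":-0.1,"x":0,"y":0,"z":-60,"rx":0,"ry":0,"rz":0},{"grip":-0.1,"x":0,"y":0,"z":-110,"rx":0,"ry":0,"rz":0},{"grip":-1,"x":0,"y":0,"z":-160,"rx":0,"ry":0,"rz":0}])

```text
time_s: 7.82
position: [579.6, 4.9, 215.7]
ee_rot: [0.999, -0.051, 0.0, 0.0]
contact_force: [1.6, 0.3, 0.4]
grip_width: 0.746
```

```bash
python3 go.py 0 0 -73 210 4.607
python3 - <<'E'
from h import *
c=camera("top"); np.savez("top2.npz",**c); s=camera("side"); np.savez("side2.npz",**s)
a=cv2.resize(c["pixels"][120:250,270:540],(540,260)); b=cv2.resize(s["pixels"][100:320,200:425],(450,440))
im=np.zeros((440,1000,3),np.uint8); im[:260,:540]=a; im[:,545:995]=b
cv2.imwrite("pics/p2.png",cv2.resize(im,(800,352))[...,::-1])
E
```

```text
t 7.83 p [579.6   4.9 215.7] yaw -1.673 tilt 0.0006 clampxy [ 2.  80.5] F [1.6 0.3 0.4] w 63.4 q [ 0.29  0.32 -0.13  0.   -1.12  1.18]
target [ 561.3 -147.5  210. ] shift [ -2.5 153.5   5.7] dist 154 rot [-0.    -0.001  0.003]
```

View pics/p2.png

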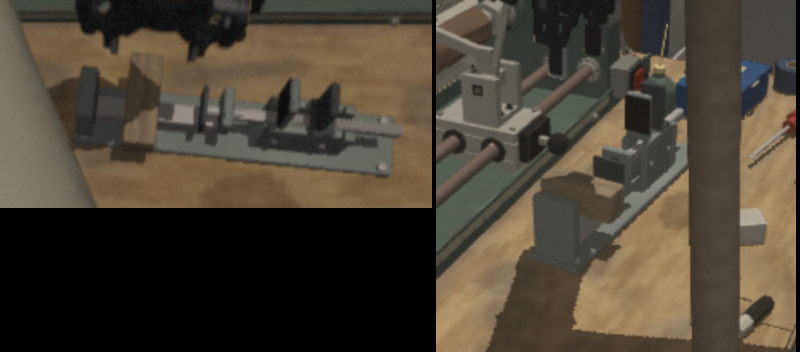

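Emit:
jog_arm(steps=[{"grip":-1,"x":-0.5,"y":38,"z":0,"rx":0,"ry":0,"rz":0},{"grip":-1,"x":-1,"y":76,"z":0,"rx":0,"ry":0,"rz":0},{"grip":-1,"x":-1.5,"y":114,"z":0,"rx":0,"ry":0,"rz":0},{"grip":-1,"x":-2,"y":152,"z":0,"rx":0,"ry":0,"rz":0},{"grip":-1,"x":-2,"y":152,"z":0,"rx":0,"ry":0,"rz":0}])

```text
time_s: 8.55
position: [561.6, -148.0, 213.6]
ee_rot: [0.999, -0.053, 0.0, 0.0]
contact_force: [-0.6, 0.3, 0.2]
grip_width: 1.003
```

```bash
python3 go.py 0 0 -71.5 98 4.607
cat > bl.py <<'E'
import sys
from h import *
from go import O,XD,YD
def cl(f):
    W=cloud(f).reshape(-1,3); d=W[:,:2]-O
    return np.c_[d@XD,d@YD,W[:,2]]
def rep(f):
    C=cl(f)
    q=C[(abs(C[:,0])<75)&(C[:,1]>20)&(C[:,1]<129.5)&(abs(C[:,2]-85)<4)&~((abs(C[:,0])<24)&(C[:,1]<45))]
    (a,b),s,an=cv2.minAreaRect(q[:,:2].astype(np.float32)); print("block",len(q),"c",round(a,1),round(b,1),np.round(s,1),round(an,1),"z",np.median(q[:,2]).round(1))
    for n,lo,hi,zl,zh in(("jaw/pad",-40,110,74,88.5),("grip/trig",-125,-40,110,150)):
        q=C[(abs(C[:,0])<21)&(C[:,1]>lo)&(C[:,1]<hi)&(C[:,2]>zl)&(C[:,2]<zh)]
        h,e=np.histogram(q[:,1],bins=np.arange(lo,hi+1,2)); print(n,{int(k):int(v) for k,v in zip(e,h) if v>3})
if __name__=="__main__":
    for n in sys.argv[1:]:
        rep(dict(np.load(n)) if n.endswith("npz") else camera(n))
E
python3 bl.py top2.npz
```

```text
t 8.55 p [ 561.6 -148.   213.6] yaw -1.677 tilt 0.0003 clampxy [  0.3 -73.4] F [-0.6  0.3  0.2] w 85.2 q [ 0.02  0.32 -0.13  0.   -1.12  1.44]
target [ 561.5 -146.1   98. ] shift [ -0.3  -1.9 115.6] dist 116 rot [ 0.    -0.    -0.001]
block 1153 c 0.1 81.1 [101.1  34.9] 0.2 z 85.6
jaw/pad {-16: 11, -14: 25, -12: 27, -10: 25, -8: 22, -6: 30, -4: 37, -2: 5, 2: 5, 12: 13, 14: 30, 16: 38, 18: 8, 64: 28, 66: 25, 68: 29, 70: 27, 72: 27, 74: 26, 76: 29, 78: 29, 80: 28, 82: 27, 84: 27, 86: 30, 88: 28, 90: 27, 92: 28, 94: 25, 96: 28, 98: 11}
grip/trig {-109: 17, -107: 30, -105: 37, -103: 40, -101: 97, -99: 30, -71: 9, -69: 25, -67: 33, -65: 37, -63: 36, -61: 110, -59: 9}
```

Emit:
jog_arm(steps=[{"grip":-1,"x":-0.3,"y":-1.5,"z":35,"rx":0,"ry":0,"rz":0},{"grip":-1,"x":-0.3,"y":-1.5,"z":60,"rx":0,"ry":0,"rz":0},{"grip":-1,"x":-0.3,"y":-1.5,"z":85,"rx":0,"ry":0,"rz":0},{"grip":-1,"x":-0.3,"y":-1.5,"z":115,"rx":0,"ry":0,"rz":0},{"grip":-1,"x":-0.3,"y":-1.5,"z":115,"rx":0,"ry":0,"rz":0}])

```text
time_s: 9.18
position: [560.5, -143.6, 96.4]
ee_rot: [0.999, -0.051, -0.003, -0.0]
contact_force: [0.7, 0.0, 0.9]
grip_width: 1.0
```

Emit:
jog_arm(steps=[{"grip":-0.6,"x":0,"y":0,"z":0,"rx":0,"ry":0,"rz":0},{"grip":-0.3,"x":0,"y":0,"z":0,"rx":0,"ry":0,"rz":0},{"grip":0,"x":0,"y":0,"z":0,"rx":0,"ry":0,"rz":0},{"grip":0,"x":0,"y":0,"z":0,"rx":0,"ry":0,"rz":0},{"grip":0,"x":0,"y":0,"z":0,"rx":0,"ry":0,"rz":0}])

```text
time_s: 9.8
position: [563.7, -146.2, 101.8]
ee_rot: [0.999, -0.051, 0.003, 0.001]
contact_force: [-0.8, -6.7, 4.3]
grip_width: 0.501
```

```bash
python3 go.py;python3 bl.py top
python3 - <<'E'
from h import *
s=camera("side"); cv2.imwrite("pics/p3.png",cv2.resize(s["pixels"][100:300,200:425],(675,600))[...,::-1])
E
```

```text
t 9.8 p [ 563.7 -146.2  101.8] yaw -1.673 tilt 0.0058 clampxy [  2.2 -71.4] F [-0.8 -6.7  4.3] w 42.6 q [ 0.03  0.43 -0.27  0.   -0.86  1.44]
block 0 c 0.0 0.0 [0. 0.] 0.0 z nan
jaw/pad {}
grip/trig {-105: 6, -103: 4, -99: 8, -97: 7, -95: 7, -93: 7, -91: 12, -89: 20, -87: 19, -85: 31, -83: 64, -69: 20, -67: 21, -65: 21, -63: 18, -61: 54, -49: 6}
  return _methods._mean(a, axis=axis, dtype=dtype,
  ret = ret.dtype.type(ret / rcount)
```

View pics/p3.png

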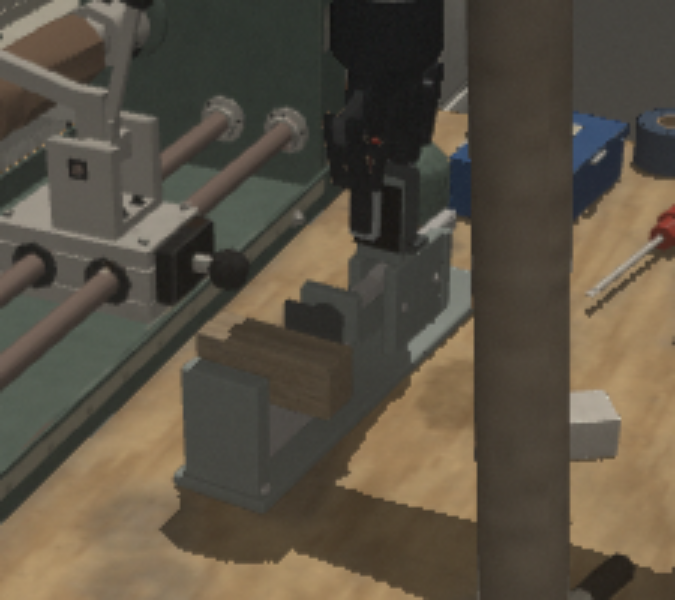

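The jaw is advancing and the block stays balanced. The top view is blocked by the arm, so I'll use the side camera from here. Next I'll complete this stroke and pump on.

Emit:
jog_arm(steps=[{"grip":0.2,"x":0,"y":0,"z":0,"rx":0,"ry":0,"rz":0},{"grip":0.39,"x":0,"y":0,"z":0,"rx":0,"ry":0,"rz":0},{"grip":0.39,"x":0,"y":0,"z":0,"rx":0,"ry":0,"rz":0},{"grip":0.39,"x":0,"y":0,"z":0,"rx":0,"ry":0,"rz":0}])

```text
time_s: 10.4
position: [563.9, -146.5, 102.2]
ee_rot: [0.999, -0.051, 0.003, 0.001]
contact_force: [-1.1, -7.2, 4.2]
grip_width: 0.305
```

```bash
python3 go.py
cat > sd.py <<'E'
from h import *
from bl import cl
import sys
def rep(f):
    C=cl(f)
    for n,m,lo,hi in(("padface/jaw z74-84 |x|<20",(abs(C[:,0])<20)&(C[:,2]>74)&(C[:,2]<84),-30,129),("jawtop z84-89",(abs(C[:,0])<20)&(C[:,2]>84)&(C[:,2]<88.5),-30,129),("block ends |x|>25 z50-88",(abs(C[:,0])>25)&(abs(C[:,0])<60)&(C[:,2]>50)&(C[:,2]<89),20,131)):
        q=C[m&(C[:,1]>lo)&(C[:,1]<hi)]; h,e=np.histogram(q[:,1],bins=np.arange(lo,hi+1,2)); print(n,{int(k):int(v) for k,v in zip(e,h) if v>2})
    q=C[(abs(C[:,0])<60)&(abs(C[:,2]-85)<2.5)&(C[:,1]<129.5)&(C[:,1]>50)]
    r=cv2.minAreaRect(q[:,:2].astype(np.float32)); print("blocktop",len(q),np.round(r[0],1),np.round(r[1],1),round(r[2],1),np.median(q[:,2]).round(1))
if __name__=="__main__": rep(dict(np.load(sys.argv[1])) if len(sys.argv)>1 else camera("side"))
E
python3 sd.py side2.npz; python3 sd.py
```

```text
t 10.4 p [ 563.9 -146.5  102.2] yaw -1.673 tilt 0.0065 clampxy [  2.4 -71.7] F [-1.1 -7.2  4.2] w 25.9 q [ 0.03  0.43 -0.27  0.   -0.86  1.44]
padface/jaw z74-84 |x|<20 {-6: 12, -4: 27, -2: 16, 0: 7, 14: 4, 16: 17, 18: 38, 20: 11, 92: 3, 94: 4, 96: 21, 98: 34, 100: 22}
jawtop z84-89 {-14: 3, -12: 7, -10: 5, -8: 8, -6: 10, -4: 14, -2: 13, 14: 3, 16: 9, 18: 8, 64: 3, 66: 6, 68: 11, 70: 8, 72: 8, 74: 10, 76: 7, 78: 11, 80: 11, 82: 8, 84: 9, 86: 6, 88: 8, 90: 8, 92: 17, 94: 9, 96: 11, 98: 9, 100: 5}
block ends |x|>25 z50-88 {64: 9, 66: 13, 68: 16, 70: 22, 72: 19, 74: 18, 76: 25, 78: 15, 80: 26, 82: 20, 84: 27, 86: 14, 88: 22, 90: 19, 92: 22, 94: 30, 96: 98, 98: 125, 100: 53, 102: 8}
blocktop 484 [-1.4 81.4] [100.4  40.4] 0.1 85.5
padface/jaw z74-84 |x|<20 {16: 17, 18: 24, 20: 21, 22: 8, 24: 3, 36: 8, 38: 25, 40: 34, 42: 12, 94: 5, 96: 25, 98: 40, 100: 13}
jawtop z84-89 {10: 11, 12: 5, 14: 13, 16: 12, 18: 15, 20: 6, 36: 4, 38: 6, 40: 3, 42: 4, 64: 4, 66: 7, 68: 8, 70: 11, 72: 9, 74: 13, 76: 5, 78: 12, 80: 8, 82: 11, 84: 12, 86: 8, 88: 12, 90: 12, 92: 11, 94: 9, 96: 11, 98: 13}
block ends |x|>25 z50-88 {62: 4, 64: 5, 66: 15, 68: 22, 70: 19, 72: 19, 74: 15, 76: 19, 78: 16, 80: 22, 82: 24, 84: 25, 86: 15, 88: 20, 90: 17, 92: 23, 94: 39, 96: 89, 98: 138, 100: 53, 102: 5}
blocktop 479 [-1.6 82.3] [101.   38.7] 0.6 85.5
```

Emit:
jog_arm(steps=[{"grip":-0.9,"x":0,"y":0,"z":0,"rx":0,"ry":0,"rz":0},{"grip":-0.9,"x":0,"y":0,"z":0,"rx":0,"ry":0,"rz":0},{"grip":-0.9,"x":0,"y":0,"z":0,"rx":0,"ry":0,"rz":0},{"grip":-0.9,"x":0,"y":0,"z":0,"rx":0,"ry":0,"rz":0},{"grip":-0.9,"x":0,"y":0,"z":0,"rx":0,"ry":0,"rz":0}])

```text
time_s: 11.08
position: [562.2, -144.1, 98.3]
ee_rot: [0.999, -0.051, 0.0, -0.0]
contact_force: [-0.3, 0.6, 0.4]
grip_width: 0.95
```

Emit:
jog_arm(steps=[{"grip":-0.6,"x":0,"y":0,"z":0,"rx":0,"ry":0,"rz":0},{"grip":-0.3,"x":0,"y":0,"z":0,"rx":0,"ry":0,"rz":0},{"grip":0,"x":0,"y":0,"z":0,"rx":0,"ry":0,"rz":0},{"grip":0.2,"x":0,"y":0,"z":0,"rx":0,"ry":0,"rz":0},{"grip":0.37,"x":0,"y":0,"z":0,"rx":0,"ry":0,"rz":0}])

```text
time_s: 11.7
position: [562.9, -146.5, 100.1]
ee_rot: [0.999, -0.051, 0.001, 0.001]
contact_force: [-0.4, -8.4, 5.5]
grip_width: 0.315
```

Emit:
jog_arm(steps=[{"grip":0.39,"x":0,"y":0,"z":0,"rx":0,"ry":0,"rz":0},{"grip":0.39,"x":0,"y":0,"z":0,"rx":0,"ry":0,"rz":0}])

```text
time_s: 11.95
position: [562.8, -146.5, 100.1]
ee_rot: [0.999, -0.051, 0.001, 0.001]
contact_force: [-0.4, -7.7, 5.5]
grip_width: 0.308
```

```bash
python3 go.py; python3 sd.py
```

```text
t 11.95 p [ 562.8 -146.5  100.1] yaw -1.673 tilt 0.0037 clampxy [  1.4 -71.8] F [-0.4 -7.7  5.5] w 26.2 q [ 0.03  0.44 -0.28  0.   -0.86  1.44]
padface/jaw z74-84 |x|<20 {40: 10, 42: 23, 44: 33, 46: 10, 60: 4, 62: 3, 96: 6, 98: 34, 100: 30, 102: 11}
jawtop z84-89 {34: 3, 36: 11, 38: 9, 40: 11, 42: 9, 44: 14, 46: 5, 60: 4, 64: 7, 66: 4, 68: 9, 70: 9, 72: 9, 74: 13, 76: 7, 78: 10, 80: 12, 82: 9, 84: 9, 86: 13, 88: 9, 90: 13, 92: 5, 94: 10, 96: 10, 98: 10, 100: 8, 102: 3}
block ends |x|>25 z50-88 {66: 10, 68: 15, 70: 20, 72: 21, 74: 21, 76: 18, 78: 17, 80: 28, 82: 16, 84: 25, 86: 16, 88: 19, 90: 18, 92: 25, 94: 25, 96: 52, 98: 113, 100: 108, 102: 30}
blocktop 490 [-0.6 81.1] [101.1  44.9] 0.9 85.5
```

Emit:
jog_arm(steps=[{"grip":-0.9,"x":0,"y":0,"z":0,"rx":0,"ry":0,"rz":0},{"grip":-0.9,"x":0,"y":0,"z":0,"rx":0,"ry":0,"rz":0},{"grip":-0.9,"x":0,"y":0,"z":0,"rx":0,"ry":0,"rz":0},{"grip":-0.9,"x":0,"y":0,"z":0,"rx":0,"ry":0,"rz":0},{"grip":-0.7,"x":0,"y":0,"z":0,"rx":0,"ry":0,"rz":0}])

```text
time_s: 12.62
position: [562.3, -145.3, 99.2]
ee_rot: [0.999, -0.051, 0.0, 0.001]
contact_force: [-1.0, -6.3, 2.6]
grip_width: 0.853
```

Emit:
jog_arm(steps=[{"grip":-0.6,"x":0,"y":0,"z":0,"rx":0,"ry":0,"rz":0},{"grip":-0.4,"x":0,"y":0,"z":0,"rx":0,"ry":0,"rz":0},{"grip":-0.2,"x":0,"y":0,"z":0,"rx":0,"ry":0,"rz":0},{"grip":0.0,"x":0,"y":0,"z":0,"rx":0,"ry":0,"rz":0},{"grip":0.1,"x":0,"y":0,"z":0,"rx":0,"ry":0,"rz":0}])

```text
time_s: 13.25
position: [563.0, -146.2, 100.1]
ee_rot: [0.999, -0.051, 0.001, 0.001]
contact_force: [-1.5, -7.4, 3.9]
grip_width: 0.45
```

Emit:
jog_arm(steps=[{"grip":0.2,"x":0,"y":0,"z":0,"rx":0,"ry":0,"rz":0},{"grip":0.3,"x":0,"y":0,"z":0,"rx":0,"ry":0,"rz":0},{"grip":0.35,"x":0,"y":0,"z":0,"rx":0,"ry":0,"rz":0},{"grip":0.39,"x":0,"y":0,"z":0,"rx":0,"ry":0,"rz":0},{"grip":0.39,"x":0,"y":0,"z":0,"rx":0,"ry":0,"rz":0}])

```text
time_s: 13.88
position: [563.0, -146.3, 100.3]
ee_rot: [0.999, -0.051, 0.001, 0.001]
contact_force: [-0.7, -7.9, 5.0]
grip_width: 0.306
```

```bash
python3 go.py; python3 sd.py
```

```text
t 13.88 p [ 563.  -146.3  100.3] yaw -1.673 tilt 0.0039 clampxy [  1.6 -71.6] F [-0.7 -7.9  5. ] w 26.0 q [ 0.03  0.44 -0.28  0.   -0.86  1.44]
padface/jaw z74-84 |x|<20 {66: 12, 68: 31, 70: 28, 72: 6, 86: 4}
jawtop z84-89 {58: 3, 60: 6, 62: 11, 64: 6, 66: 16, 68: 13, 70: 11, 86: 4, 88: 10, 90: 3, 92: 7, 94: 13, 96: 5, 98: 13, 100: 12, 102: 7, 104: 13, 106: 12, 108: 11, 110: 7, 112: 12, 114: 16, 116: 8, 118: 10, 120: 10, 122: 12, 124: 13}
block ends |x|>25 z50-88 {90: 6, 92: 13, 94: 17, 96: 24, 98: 23, 100: 17, 102: 22, 104: 21, 106: 24, 108: 19, 110: 18, 112: 28, 114: 15, 116: 29, 118: 24, 120: 31, 122: 66, 124: 117, 126: 81, 128: 5}
blocktop 579 [-2.4 93. ] [ 70.5 100.6] 89.2 85.5
```

Emit:
jog_arm(steps=[{"grip":-0.9,"x":0,"y":0,"z":0,"rx":0,"ry":0,"rz":0},{"grip":-0.9,"x":0,"y":0,"z":0,"rx":0,"ry":0,"rz":0},{"grip":-0.9,"x":0,"y":0,"z":0,"rx":0,"ry":0,"rz":0},{"grip":-0.9,"x":0,"y":0,"z":0,"rx":0,"ry":0,"rz":0},{"grip":-0.9,"x":0,"y":0,"z":0,"rx":0,"ry":0,"rz":0}])

```text
time_s: 14.55
position: [562.2, -144.0, 98.4]
ee_rot: [0.999, -0.051, 0.0, -0.0]
contact_force: [0.1, -0.6, 0.6]
grip_width: 0.948
```

Emit:
jog_arm(steps=[{"grip":-0.7,"x":0,"y":0,"z":0,"rx":0,"ry":0,"rz":0},{"grip":-0.6,"x":0,"y":0,"z":0,"rx":0,"ry":0,"rz":0},{"grip":-0.5,"x":0,"y":0,"z":0,"rx":0,"ry":0,"rz":0},{"grip":-0.5,"x":0,"y":0,"z":0,"rx":0,"ry":0,"rz":0}])

```text
time_s: 15.05
position: [562.5, -146.3, 99.8]
ee_rot: [0.999, -0.051, 0.001, 0.001]
contact_force: [-1.1, -6.8, 4.8]
grip_width: 0.749
```

```bash
python3 go.py; python3 sd.py
```

```text
t 15.05 p [ 562.5 -146.3   99.8] yaw -1.673 tilt 0.003 clampxy [  1.  -71.6] F [-1.1 -6.8  4.8] w 63.7 q [ 0.03  0.44 -0.28  0.   -0.86  1.44]
padface/jaw z74-84 |x|<20 {72: 14, 74: 28, 76: 21, 78: 8, 90: 3}
jawtop z84-89 {64: 4, 66: 9, 68: 4, 70: 10, 72: 7, 74: 16, 76: 15, 78: 3, 92: 8, 94: 7, 96: 9, 98: 10, 100: 7, 102: 9, 104: 11, 106: 12, 108: 6, 110: 12, 112: 6, 114: 15, 116: 14, 118: 6, 120: 10, 122: 12, 124: 12, 126: 4}
block ends |x|>25 z50-88 {94: 4, 96: 12, 98: 19, 100: 23, 102: 18, 104: 22, 106: 20, 108: 28, 110: 16, 112: 19, 114: 28, 116: 18, 118: 22, 120: 24, 122: 24, 124: 19, 126: 45, 128: 110}
blocktop 520 [-2.2 95.3] [68.2 99.6] 89.9 85.6
```

Emit:
jog_arm(steps=[{"grip":-0.45,"x":0,"y":0,"z":0,"rx":0,"ry":0,"rz":0},{"grip":-0.4,"x":0,"y":0,"z":0,"rx":0,"ry":0,"rz":0},{"grip":-0.4,"x":0,"y":0,"z":0,"rx":0,"ry":0,"rz":0}])

```text
time_s: 15.48
position: [562.6, -146.9, 100.2]
ee_rot: [0.999, -0.051, 0.001, 0.002]
contact_force: [-1.1, -8.3, 6.4]
grip_width: 0.705
```

Emit:
jog_arm(steps=[{"grip":-0.35,"x":0,"y":0,"z":0,"rx":0,"ry":0,"rz":0},{"grip":-0.3,"x":0,"y":0,"z":0,"rx":0,"ry":0,"rz":0},{"grip":-0.3,"x":0,"y":0,"z":0,"rx":0,"ry":0,"rz":0}])

```text
time_s: 15.85
position: [562.6, -147.4, 100.6]
ee_rot: [0.999, -0.051, 0.001, 0.002]
contact_force: [-2.3, -12.1, 7.1]
grip_width: 0.648
```

```bash
python3 go.py; python3 sd.py
```

```text
t 15.85 p [ 562.6 -147.4  100.6] yaw -1.673 tilt 0.0046 clampxy [  1.3 -72.8] F [ -2.3 -12.1   7.1] w 55.1 q [ 0.02  0.44 -0.28  0.01 -0.86  1.44]
padface/jaw z74-84 |x|<20 {74: 6, 76: 21, 78: 20, 80: 13, 82: 3}
jawtop z84-89 {68: 10, 70: 5, 72: 6, 74: 11, 76: 14, 78: 13, 92: 8, 94: 9, 98: 11, 100: 11, 102: 9, 104: 10, 106: 16, 108: 9, 110: 16, 112: 9, 114: 9, 116: 11, 118: 10, 120: 11, 122: 6, 124: 12, 126: 9}
block ends |x|>25 z50-88 {94: 6, 96: 16, 98: 16, 100: 23, 102: 15, 104: 20, 106: 23, 108: 17, 110: 28, 112: 21, 114: 13, 116: 23, 118: 25, 120: 25, 122: 20, 124: 31, 126: 42, 128: 119}
blocktop 506 [-0.8 98.2] [ 62.3 100.6] 89.8 85.6
```

Emit:
jog_arm(steps=[{"grip":-0.26,"x":0,"y":0,"z":0,"rx":0,"ry":0,"rz":0},{"grip":-0.22,"x":0,"y":0,"z":0,"rx":0,"ry":0,"rz":0},{"grip":-0.22,"x":0,"y":0,"z":0,"rx":0,"ry":0,"rz":0}])

```text
time_s: 16.27
position: [562.6, -147.9, 100.9]
ee_rot: [0.999, -0.051, 0.001, 0.002]
contact_force: [-2.7, -12.4, 8.0]
grip_width: 0.612
```

Emit:
jog_arm(steps=[{"grip":-0.19,"x":0,"y":0,"z":0,"rx":0,"ry":0,"rz":0},{"grip":-0.16,"x":0,"y":0,"z":0,"rx":0,"ry":0,"rz":0},{"grip":-0.16,"x":0,"y":0,"z":0,"rx":0,"ry":0,"rz":0}])

```text
time_s: 16.65
position: [562.6, -148.2, 101.1]
ee_rot: [0.999, -0.051, 0.001, 0.003]
contact_force: [-2.0, -14.2, 9.0]
grip_width: 0.587
```

```bash
python3 go.py; python3 sd.py;  python3 - <<'E'
from h import *
s=camera("side"); cv2.imwrite("pics/p4.png",cv2.resize(s["pixels"][140:290,240:390],(600,600),interpolation=cv2.INTER_CUBIC)[...,::-1])
E
```

```text
t 16.65 p [ 562.6 -148.2  101.1] yaw -1.673 tilt 0.0056 clampxy [  1.4 -73.5] F [ -2.  -14.2   9. ] w 49.9 q [ 0.02  0.43 -0.28  0.01 -0.86  1.44]
padface/jaw z74-84 |x|<20 {76: 3, 78: 22, 80: 22, 82: 6, 90: 3}
jawtop z84-89 {70: 6, 72: 6, 74: 12, 76: 9, 78: 12, 80: 14, 82: 4, 92: 3, 94: 10, 96: 7, 98: 5, 100: 13, 102: 11, 104: 9, 106: 10, 108: 12, 110: 12, 112: 7, 114: 8, 116: 10, 118: 9, 120: 16, 122: 13, 124: 9}
block ends |x|>25 z50-88 {96: 12, 98: 23, 100: 15, 102: 19, 104: 18, 106: 25, 108: 25, 110: 19, 112: 26, 114: 19, 116: 23, 118: 26, 120: 15, 122: 29, 124: 25, 126: 41, 128: 114}
blocktop 500 [-1.6 99.4] [59.3 99.7] 90.0 85.6
```

View pics/p4.png

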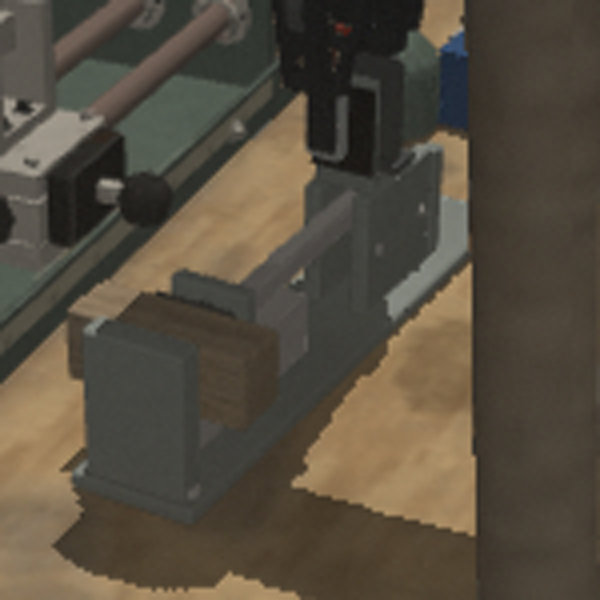

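Emit:
jog_arm(steps=[{"grip":-0.12,"x":0,"y":0,"z":0,"rx":0,"ry":0,"rz":0},{"grip":-0.12,"x":0,"y":0,"z":0,"rx":0,"ry":0,"rz":0},{"grip":-0.12,"x":0,"y":0,"z":0,"rx":0,"ry":0,"rz":0},{"grip":-0.12,"x":0,"y":0,"z":0,"rx":0,"ry":0,"rz":0},{"grip":-0.12,"x":0,"y":0,"z":0,"rx":0,"ry":0,"rz":0}])

```text
time_s: 17.38
position: [562.6, -148.4, 101.3]
ee_rot: [0.999, -0.051, 0.001, 0.003]
contact_force: [-2.4, -14.6, 9.5]
grip_width: 0.563
```

Emit:
jog_arm(steps=[{"grip":-0.12,"x":0,"y":0,"z":0,"rx":0,"ry":0,"rz":0},{"grip":-0.12,"x":0,"y":0,"z":0,"rx":0,"ry":0,"rz":0},{"grip":-0.12,"x":0,"y":0,"z":0,"rx":0,"ry":0,"rz":0},{"grip":-0.12,"x":0,"y":0,"z":0,"rx":0,"ry":0,"rz":0},{"grip":-0.12,"x":0,"y":0,"z":0,"rx":0,"ry":0,"rz":0}])

```text
time_s: 18.0
position: [562.6, -148.4, 101.3]
ee_rot: [0.999, -0.051, 0.001, 0.003]
contact_force: [-2.5, -14.4, 8.2]
grip_width: 0.558
```

```bash
python3 go.py; python3 sd.py
python3 - <<'E'
from h import *
from bl import cl
for f in ("side2.npz",None,None):
    C=cl(dict(np.load(f)) if f else camera("side"))
    # front face of jaw just above/around pad top: median over the plate
    q=C[(abs(C[:,0])<20)&(C[:,2]>78)&(C[:,2]<85)&(C[:,1]>(-12 if f else 70))&(C[:,1]<(3 if f else 88))]; print("jaw plate y",len(q),np.median(q[:,1]).round(2))
    b=C[(C[:,0]<-25)&(C[:,0]>-48)&(C[:,2]>52)&(C[:,2]<82)&(C[:,1]>60)&(C[:,1]<129)]
    A=np.c_[b[:,0],np.ones(len(b))]
    k=b[:,1]>np.median(b[:,1])-3; print("block front y, slope",len(b),np.median(b[k,1]).round(1),np.linalg.lstsq(A[k],b[k,1],rcond=None)[0].round(3))
    print("w",arm.get_state()["contact_force"].round(1))
E
```

```text
t 18.0 p [ 562.6 -148.4  101.3] yaw -1.673 tilt 0.0059 clampxy [  1.4 -73.7] F [ -2.5 -14.4   8.2] w 47.5 q [ 0.02  0.43 -0.28  0.01 -0.86  1.44]
padface/jaw z74-84 |x|<20 {78: 11, 80: 25, 82: 7, 88: 3}
jawtop z84-89 {70: 7, 72: 6, 74: 11, 76: 9, 78: 14, 80: 24, 82: 6, 92: 5, 94: 6, 96: 6, 98: 8, 100: 11, 102: 15, 104: 11, 106: 5, 108: 12, 110: 11, 112: 12, 114: 7, 116: 10, 118: 12, 120: 15, 122: 7, 124: 14, 126: 3}
block ends |x|>25 z50-88 {96: 13, 98: 24, 100: 21, 102: 15, 104: 21, 106: 20, 108: 31, 110: 19, 112: 21, 114: 23, 116: 25, 118: 12, 120: 26, 122: 14, 124: 29, 126: 43, 128: 120}
blocktop 523 [ -2. 100.] [99.9 58.9] 0.0 85.5
jaw plate y 51 -2.66
block front y, slope 140 98.6 [4.40000e-02 1.00306e+02]
w [ -2.5 -14.4   7.2]
jaw plate y 53 80.82
block front y, slope 32 128.2 [1.30000e-02 1.28634e+02]
w [ -2.  -14.4   9. ]
jaw plate y 52 80.87
block front y, slope 42 128.3 [-1.40000e-02  1.27631e+02]
w [ -1.9 -13.8   8.9]
```

The readings are steady, with pad compression at about 6 mm by force and about 7.5 mm by depth. The allowed range is 4 to 11 mm, so I'll hand in.

```bash
python3 -c "
from h import *
print(arm.finish_job())"; python3 go.py
```

```text
the job is handed in; nothing more can be done
None
the job is handed in; nothing more can be done
```

I set the block across the rail and let go of it, measured within about 1 mm of the rail's middle line and level. I then pumped the trigger three full strokes and one partial one, and handed in with it held squeezed. No verdict was reported.

- **Pad:** pressed in about 6 mm judging by force, or about 7.5 mm judging by jaw advance in the side camera. The two disagree by about 1.5 mm, but both are inside 4 to 11 mm. That is roughly 7 to 9 N on the block.
- **Trigger:** the wrist force along the trigger was a steady 14 N or so while holding.
- **Block:** against the fixed jaw, flat and square within measuring noise. The front face measured about 1.5 mm short of the jaw because I cut the depth points off there.
- **Not checked:** I did not re-measure the steel block and marker at the end, but the arm never worked near them. In the last strokes the arm hid the clamp from the top camera, so those checks rest on the side camera and wrist force.

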